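Take an air outlet out of use on the glazing table

ROBOT

A 6-joint arm with a two-finger parallel gripper is mounted at the origin on the work surface. World frame = base frame: x ahead of the robot, y to its left, z up, the work surface at z = 0. Lengths are in mm, angles in rad, forces in N, time in s.
With the tool pointing down it reaches from about 350 to 975 mm from the base axis. Payload 7.1 kg.
Tool frame: the origin (TCP) lies at the very end of the fingers, on their centre line; the grasp point (between the pads) lies 19 mm behind it; z points along the fingers, x is the direction in which the jaws open and shut, and the axes are right-handed (so a half turn about z gives the same grasp; the last joint's range is limited). The gripper opens to 88 mm and grips with 3 to 60 N. Pads are 20 mm wide; open, the fingers measure 115 mm over their backs; the gripper's body (75 mm by 178 mm) begins 61 mm behind the grasp point.
Start: joints at [-1.362, 0.423, 1.63, -0, 1.089, -0.019], TCP at [141.166, -608.832, 222.675] pointing down, gripper open.
Joint ranges: [-3, 3], [-0.9, 2.11], [0.09, 2.58], [-1.31, 4.45], [0.11, 2.69], [-2.54, 2.54]. Speed limits (rad/s): [2.39, 2.39, 3.01, 3.14, 3.14, 3.14].

INTERFACE

Orientations are given as a rotation vector (axis times angle).
In Python, from workcell import * gives the robot as it stands.
- The arm moves only by the tool arm_command, never from a script. Its argument "increments" is a list of rows, each a list of 2 entries, a list of its own where there are three numbers: the shift along the tool's x, y, z in cm, then the turn about the tool's z in degrees. In form: [[[dx, dy, dz], turn], ...]. A call has 1 to 20 rows; each row shifts and turns the pose as measured when the row begins, along the tool's axes as they then stand; what a row does not reach is not made up. A row lasts 1/10 s, in which the tool goes at most 50 mm and 8.59 degrees, less where a joint would pass 70% of its speed; a pose out of reach is approached as far as the arm can. A call is refused whole if a number of a shift passes 5 or a number of a turn 8.59, either way. A call with a gripper value outside its range is refused whole. "gripper" is the opening, from 0 (shut) to 1 (fully open), set as the call begins (left out, the last holds). The fingers move at their own pace and stop on an object; the grip force is fixed at half the most. Time passes only in rows, so rows that do not move let the fingers close. It gives the time, the measured TCP pose, the force and the opening at its end, in the units of the state.
- get_obs(): the state, without advancing time (a new reading comes with each control period).
- get_image(name): name is "scene" or "top"; returns the picture (384x512x3 uint8, red, green, blue); there is no depth.
- camera_params(name): a dict with "K" (3x3 intrinsics, pixels), "k1" (the pictures are not rectified: a ray, as slopes to the right and down, at radius r is drawn at 1 + k1 r^2 times it, then the intrinsics apply), "rvec" (rotation vector, rad) and "tvec" (3), from world to camera coordinates, as OpenCV has them. Camera axes: x right, y down, z forward; pixel columns grow to the right and rows downward; lengths in mm; the calibration is good to about 2 mm. A picture is of the moment at which its call begins. camera_params takes no time and is no camera call.
- close_job(): hands the job in, once; it reports no verdict.
The state is a dict: "t": time; "qpos": joint angles; "qvel": joint speeds; "joint_torque": joint torques, N m; "ee_pos": TCP position; "orientation": TCP orientation; "ft_force": force on the tool from outside, world axes, zero at the start; "moment": the same for the moment, N m; "width": finger opening in mm.
Only numpy, scipy, OpenCV 4.12 (cv2) and the standard library are available. Lean on these libraries where they do the work, as an engineer would, in place of code of your own. Each camera call takes 0.05 s, during which the arm holds its last target.

TASK

Take the air outlet that carries the coupler with the sprung collar out of use: first lift the fired-clay beaker out of the path of its valve lever and stand it upright, wholly on the round throwing bat, next turn that lever a quarter turn until it is fully shut, and only then unlock the coupler by lifting its collar against the spring, turning it anticlockwise (seen from above) to its other stop and letting it drop fully home. Leave the other outlet's lever as it is, never tip the beaker over, and leave all the other pots, jars and tools where they stand.

Things in the scene. Friction and masses are not known exactly. Their poses are not given: they have to be found in the camera images.
- outlet: The air outlet to work on, fixed: black base plate 215 x 40 x 8 mm, level 22 mm steel pipe along its x axis at height 40 mm, brass ball valve (36 mm across) at the middle, upright coupler near the +x end (the other outlet has none). Origin: on the table under the valve stem, z up; the lever turns about this vertical. Coupler axis at x = +75 mm, y = 0; 18 mm plug nipple ends at height 105 mm.
- valve_lever (a joint): Angle of the outlet's lever, rad, anticlockwise seen from above. 0: open, lying over the pipe, pointing to the outlet's -x. 1.571: fully shut, at its stop, pointing to the outlet's -y. At q it points to (-cos q, -sin q) in the outlet's frame. Starts 0 to 0.15. Needs 0.18 N m (about 2.5 N at the grip) and stays where it is left.
- valve_lever_end (a point): Outer end of that lever, on its centre line, 100 mm from the stem axis, 83 mm above the table. Its black rubber grip is a bar 18 mm wide, 14 mm high (76 to 90 mm above the table), from 32 to 100 mm from the stem axis; free to pinch from above, the pipe beneath tops out at 51 mm.
- collar_grip (a point): Centre of the coupler's sprung collar, on its axis, halfway up. The collar is a knurled upright steel cylinder 38 mm in diameter and 34 mm high, from 60 to 94 mm above the table when home, with a small dark index rib on its top. Free all round for fingers from above. This frame turns and lifts with the collar; z up.
- collar_lift (a joint): How far the collar is lifted, m. 0: home. 0.010: upper stop. A spring pushes it down (about 5.5 N to begin lifting with the weight, 9 N at the top). Below about 6 mm of lift a hidden pin in its notch keeps the collar from turning; if let go between the notches it stays up on the ridge.
- collar_turn (a joint): Turn of the collar, rad, anticlockwise seen from above. 0: locked notch, index rib pointing to the outlet's +x. 1.2: unlocked notch, at its stop. It may be turned only while lifted over 6 mm, easily (0.02 N m), and drops home with about 0.1 rad of play in either notch.
- spare_outlet: The other outlet, of the same build (same lever, pipe and base) but with a blank brass cap in place of the coupler: leave alone. Fixed. Origin on the table under its valve stem, x along its pipe to the cap.
- spare_lever_end (a point): Outer end of the other outlet's lever, 100 mm from its stem, 83 mm above the table: must stay as it is.
- beaker: Fired-clay beaker, light brown, open at the top, 90 mm high, 52 mm across the rim tapering to 42 mm at the foot, wall 4 mm, 0.11 to 0.23 kg. It starts in the sweep of the outlet's lever, 40 to 65 mm to -x and 62 to 80 mm to -y of the stem in the outlet's frame. Origin: centre of the underside, z up.
- bat: Round plywood throwing bat lying fixed on the table, 190 mm in diameter, 12 mm thick. Origin: centre of the underside; its top is at 12 mm. The clay pinch pot stands on one side of it, the opposite side is free.
- pinch_pot: Bystander, leave it where it stands. Origin: centre of the underside. Grey clay bowl 72 mm across, 45 mm high, on the bat, about 48 mm off its centre.
- cup: Bystander, leave it where it stands. Origin: centre of the underside. Squat terracotta cup 58 mm across, 50 mm high, close to the outlet on its +y side.
- jar: Bystander, leave it where it stands. Origin: centre of the underside. Lidded jar 52 mm across, 80 mm high, close to the other outlet.
- bottle: Bystander, leave it where it stands. Origin: centre of the underside. White plastic bottle 54 mm across, 95 mm high.
- tiles: Bystander, leave it where it stands. Origin: centre of the underside. Stack of five test tiles 60 x 60 x 35 mm.
- wood_knife: Bystander, leave it where it stands. Origin: centre of the underside. Flat wooden modelling knife about 190 mm long, 8 mm thick, lying down.
- tool_pot: Bystander, leave it where it stands. Origin: centre of the underside. Clay pot 98 mm across, 90 mm high, full of wooden tools reaching to 195 mm.
Things that resemble listed ones, but are neither listed nor needed, are in the scene too. What is shaped like the outlet but turquoise is not meant.

How it is judged:
By the outcome, as a careful person would: the job done as asked, in the order asked, and still so for the second after the job is handed in, with the robot touching nothing.
It also fails if it takes over 72 s, if anything falls off the work surface, if the arm or the gripper's body presses on something with over 40 N, if the wrist force passes 120 N, or if a joint passes its speed limit or range.

## Working session

There is one attempt and no reset: what is moved stays moved. The work goes in short steps, Python scripts to look and compute and a tool call to move; the robot and the scene stay as the last step left them, time stands still between calls to the robot, and variables do not carry over. Pictures are saved under pics/ and viewed, and the job is handed in when it is done.

Besides the shell and the picture viewer there is one more tool, called after ">>>" as a command line: name --argument value ..., lists and objects as JSON in quotes. arm_command: Moves the arm, as the interface text tells. Its arguments: {"type":"object","properties":{"increments":{"type":"array","items":{"type":"array"}},"gripper":{"type":"number"}},"required":["increments"]}

```bash
mkdir -p pics; ls; python3 - <<'E'
from workcell import *
import cv2,numpy as np
for n in("scene","top"):
    im=get_image(n); cv2.imwrite(f"pics/{n}0.png",cv2.resize(im[:,:,::-1],(800,600),interpolation=cv2.INTER_CUBIC)); np.save(f"pics/{n}0.npy",im)
    print(n,camera_params(n))
o=get_obs();print({k:np.round(v,3) for k,v in o.items()})
E
```

```text
pics
scene {'K': array([[418.98197004,   0.        , 258.38576062],
       [  0.        , 418.98197004, 194.89722967],
       [  0.        ,   0.        ,   1.        ]]), 'k1': -0.02449744406560438, 'rvec': array([ 1.91863114,  1.79062689, -0.58457249]), 'tvec': array([  68.90301325, -393.59845489, 1522.24422401])}
top {'K': array([[430.41756324,   0.        , 258.48954927],
       [  0.        , 430.41756324, 187.6715495 ],
       [  0.        ,   0.        ,   1.        ]]), 'k1': 0.0362773412989382, 'rvec': array([ 2.20408011, -2.16244625,  0.09531351]), 'tvec': array([-123.68094546,  531.64530018, 1533.92586127])}
{'t': np.float64(0.1), 'qpos': array([-1.362,  0.424,  1.631,  0.   ,  1.089, -0.019]), 'qvel': array([ 0.   , -0.   , -0.003,  0.   ,  0.002,  0.001]), 'joint_torque': array([ 0.0000e+00, -5.4561e+01, -2.7433e+01,  6.4000e-02,  1.9000e-02,
       -0.0000e+00]), 'ee_pos': array([ 141.084, -608.354,  221.986]), 'orientation': array([-2.459e+00,  1.954e+00,  2.000e-03]), 'ft_force': array([0.268, 0.451, 0.126]), 'moment': array([ 0.076, -0.016,  0.002]), 'width': np.float64(87.904)}
```

View pics/scene0.png

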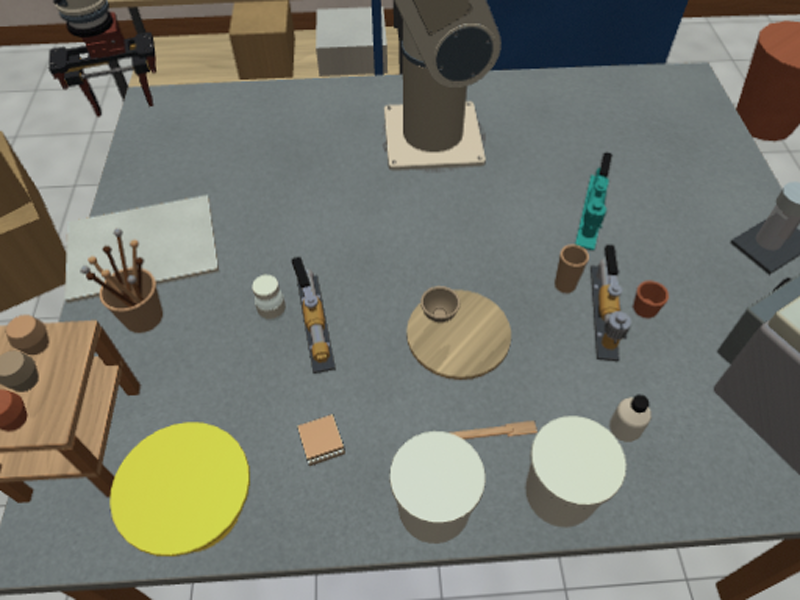

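View pics/top0.png

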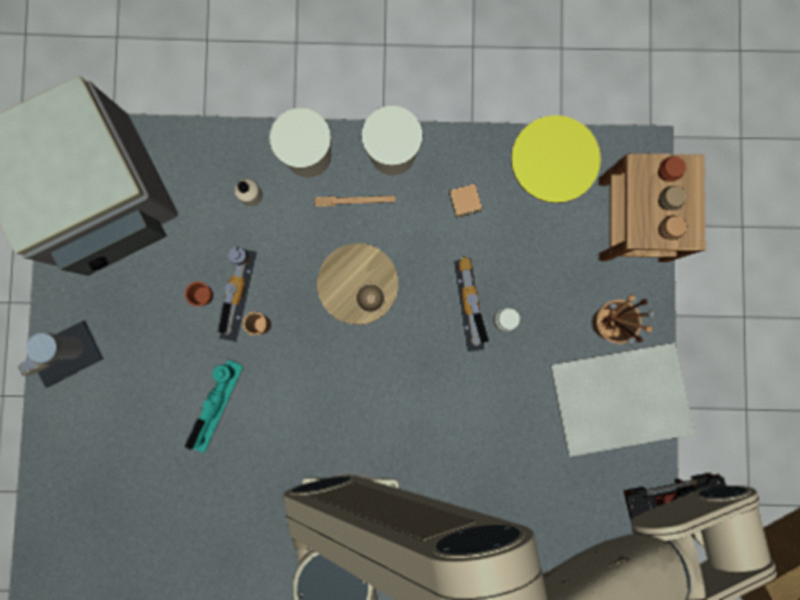

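Candidates for the outlet:
- Steel and brass with a coupler: scene (608,300), top (236,285).
- Brass with a blank cap: scene (315,315), top (470,300). This is the spare.
- Turquoise: scene (594,205), top (215,405). This one is a decoy.

Candidates for the beaker:
- Light brown and tall: scene (572,268), top (256,323).
- Terracotta and squat: scene (650,298). This is the cup.

I choose the steel outlet with the coupler and the light brown beaker, and will check both in close crops.

```bash
cat > h.py <<'E'
import numpy as np,cv2
from workcell import *
def ray(n,uv):
    p=camera_params(n);K=p["K"];R,_=cv2.Rodrigues(p["rvec"]);t=np.array(p["tvec"])
    d=np.array([(uv[0]-K[0,2])/K[0,0],(uv[1]-K[1,2])/K[1,1]]);s=d.copy()
    for _ in range(20): s=d/(1+p["k1"]*(s@s))
    return -R.T@t, R.T@np.array([s[0],s[1],1.])
def onz(n,uv,z):
    c,d=ray(n,uv);return c+d*(z-c[2])/d[2]
def two(u1,u2):
    a,d=ray("scene",u1);b,e=ray("top",u2)
    s=np.linalg.lstsq(np.c_[d,-e],b-a,rcond=None)[0]
    p,q=a+s[0]*d,b+s[1]*e
    return (p+q)/2,np.linalg.norm(p-q)
def proj(n,P):
    p=camera_params(n);K=p["K"];R,_=cv2.Rodrigues(p["rvec"]);c=R@np.array(P,float)+p["tvec"]
    s=c[:2]/c[2];s=s*(1+p["k1"]*(s@s));return K[0,0]*s[0]+K[0,2],K[1,1]*s[1]+K[1,2]
E
python3 - <<'E'
import numpy as np,cv2
a=np.load("pics/scene0.npy");b=np.load("pics/top0.npy")
# native crops: scene x 345..445,y150..235 ; top x110..190,y 150..225
c=a[150:235,345:445];cv2.imwrite("pics/cs.png",cv2.resize(c[:,:,::-1],None,fx=7,fy=7,interpolation=cv2.INTER_CUBIC))
c=b[150:225,110:190];cv2.imwrite("pics/ct.png",cv2.resize(c[:,:,::-1],None,fx=8,fy=8,interpolation=cv2.INTER_CUBIC)[:600])
E
```

```text
(no output)
```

View pics/cs.png

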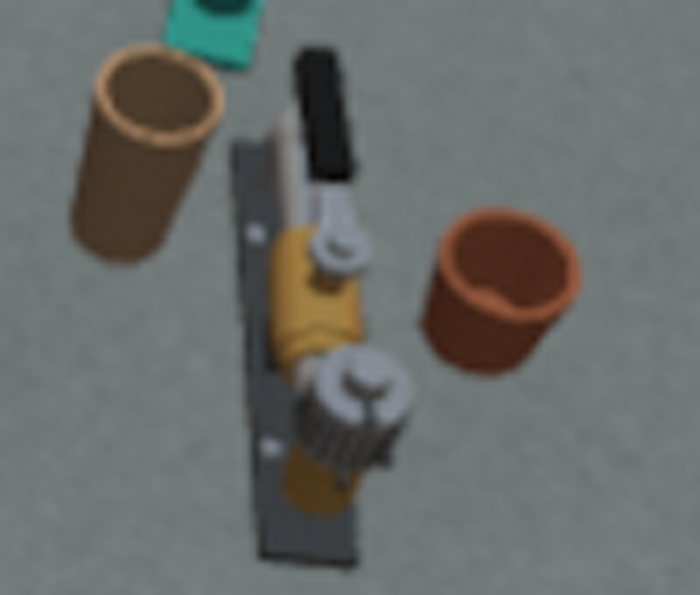

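View pics/ct.png

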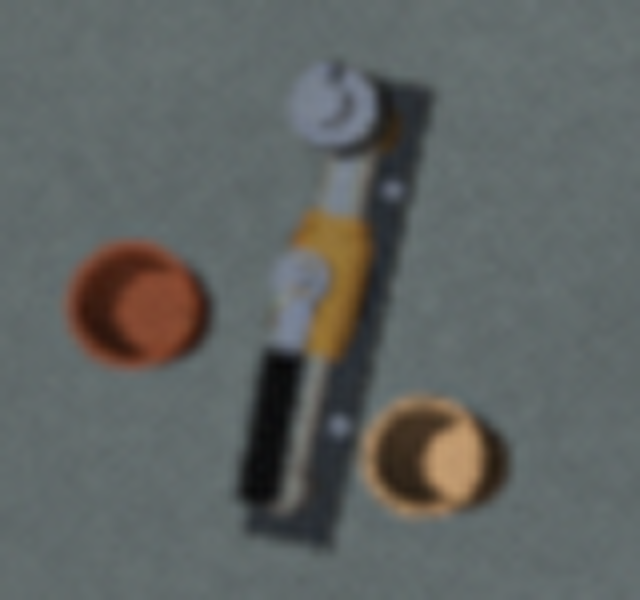

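The crops show the outlet with a steel knurled collar at scene crop (365,385) and top crop (335,105). Its lever points over the pipe, with its end at top crop (258,500). The beaker rim is at scene crop (160,97) and top crop (422,457), and the cup is on the other side.

```bash
python3 - <<'E'
from h import *
S=lambda u,v:(345+(u+.5)/7-.5,150+(v+.5)/7-.5)
T=lambda u,v:(110+(u+.5)/8-.5,150+(v+.5)/8-.5)
np.set_printoptions(precision=1,suppress=True)
for nm,s,t,z in [("rim",(160,97),(422,457),90),("stemnut",(340,243),(300,278),92),("collar/nipple top",(368,370),(330,103),105),("levend",(318,52),(258,502),90)]:
    print(nm,*two(S(*s),T(*t)),"z-plane",onz("scene",S(*s),z),onz("top",T(*t),z))
print("collar top", onz("scene",S(365,388),94),onz("top",T(336,106),94))
for c in [(433,90),(330,548),(250,535)]: print("plate top",onz("top",T(*c),8))
for c in [(235,143),(262,558),(355,567)]: print("plate scene",onz("scene",S(*c),8))
b=np.load("pics/top0.npy");a=np.load("pics/scene0.npy")
for n,im,(x0,x1,y0,y1) in [("top",b,(195,262,150,212)),("scene",a,(255,332,180,245))]:
    hsv=cv2.cvtColor(im,cv2.COLOR_RGB2HSV)[y0:y1,x0:x1]
    m=((hsv[...,1]>70)&(hsv[...,0]<30)).astype(np.uint8)
    m=cv2.morphologyEx(m,cv2.MORPH_CLOSE,np.ones((3,3)))
    cs,_=cv2.findContours(m,0,2);c=max(cs,key=cv2.contourArea)+[x0,y0]
    e=cv2.fitEllipse(c);print(n,e, onz(n,e[0],12))
c=b[140:215,190:270];cv2.imwrite("pics/ct2.png",cv2.resize(c[:,:,::-1],None,fx=8,fy=8,interpolation=cv2.INTER_CUBIC)[:600])
E
```

```text
rim [456.1 213.7  89. ] 4.37021908138336 z-plane [456.9 211.   90. ] [456.5 215.6  90. ]
stemnut [532.4 269.5  85.5] 4.673552836706997 z-plane [537.  264.1  92. ] [532.4 270.2  92. ]
collar/nipple top [606.2 255.2 105.1] 3.6370286875363473 z-plane [606.  253.4 105. ] [606.7 257.1 105. ]
levend [435.8 283.9  87.8] 2.783704045869116 z-plane [437.6 281.4  90. ] [436.  284.7  90. ]
collar top [606.7 255.   94. ] [606.9 257.2  94. ]
plate top [626.7 234.5   8. ]
plate top [417.4 273.1   8. ]
plate top [422.6 309.2   8. ]
plate scene [417.9 270.3   8. ]
plate scene [627.4 231.1   8. ]
plate scene [634.1 266.8   8. ]
top ((228.52835083007812, 181.20965576171875), (49.95424270629883, 50.39190673828125), 80.9443359375) [556.2  -4.1  12. ]
scene ((292.9012451171875, 213.41644287109375), (56.59162521362305, 65.77249908447266), 103.9165267944336) [560.4  -9.4  12. ]
```

View pics/ct2.png

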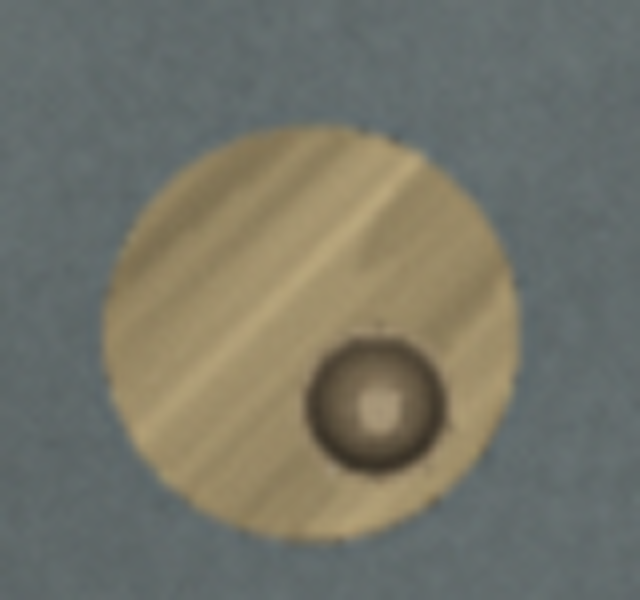

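```bash
cat >> h.py <<'E'
def st():
    o=get_obs();R,_=cv2.Rodrigues(np.array(o["orientation"],float));psi=np.degrees(np.arctan2(R[1,0],R[0,0]))
    print("t %.1f pos %s psi %.1f tilt %.2f F %s M %s w %.1f q6 %.2f"%(o["t"],np.round(o["ee_pos"],1),psi,np.degrees(np.arccos(-R[2,2])),np.round(o["ft_force"],1),np.round(o["moment"],2),o["width"],o["qpos"][5]))
    return np.array(o["ee_pos"]),R,psi
def to(*P):
    p,R,psi=st()
    for x in P:
        x=np.array(x,float);print("to",x,"tool cm",np.round(R.T@(x-p)/10,2));p=x
E
python3 -c "
from h import *
st()"
```

```text
t 0.1 pos [ 141.1 -608.4  222. ] psi -76.9 tilt 0.08 F [0.3 0.5 0.1] M [ 0.08 -0.02  0.  ] w 87.9 q6 -0.02
```

>>> arm_command --increments '[[[0,0,-0.5],-8.3],[[0,0,-0.5],-8.3],[[0,0,-0.5],-8.3],[[0,0,-0.5],-8.3],[[0,0,-0.5],-8.3],[[0,0,-0.5],-8.3],[[0,0,-0.5],-8.3],[[0,0,-0.5],-8.3]]'

```text
t: 0.9
ee_pos: [140.4, -605.4, 258.5]
orientation: [-3.123, 0.227, 0.005]
ft_force: [0.6, 0.4, 0.1]
width: 87.4
```

```bash
python3 -c "
from h import *
to((420,-150,250),(456.6,213.4,200))"
```

```text
t 0.9 pos [ 140.4 -605.4  258.5] psi -8.3 tilt 0.64 F [0.6 0.4 0.1] M [-0.07 -0.11 -0.  ] w 87.4 q6 -1.22
to [ 420. -150.  250.] tool cm [ 21.07 -49.1    1.28]
to [456.6 213.4 200. ] tool cm [ -1.62 -36.43   5.39]
```

>>> arm_command --increments '[[[1.8,-4.1,0],0],[[1.8,-4.1,0],0],[[1.8,-4.1,0],0],[[1.8,-4.1,0],0],[[1.8,-4.1,0],0],[[1.8,-4.1,0],0],[[1.8,-4.1,0],0],[[1.8,-4.1,0],0],[[1.8,-4.1,0],0],[[1.8,-4.1,0],0],[[1.8,-4.1,0],0],[[1.8,-4.1,0],0]]'

```text
t: 2.1
ee_pos: [429.2, -135.2, 260.4]
orientation: [-3.122, 0.234, 0.006]
ft_force: [1.3, -0.2, 0.5]
width: 87.8
```

```bash
python3 -c "
from h import *
to((456.6,213.4,200))"
```

```text
t 2.1 pos [ 429.2 -135.2  260.4] psi -8.6 tilt 0.65 F [ 1.3 -0.2  0.5] M [-0.08 -0.14  0.  ] w 87.8 q6 -0.19
to [456.6 213.4 200. ] tool cm [ -2.46 -34.81   6.41]
```

>>> arm_command --increments '[[[-0.3,-4.3,0.8],0],[[-0.3,-4.3,0.8],0],[[-0.3,-4.3,0.8],0],[[-0.3,-4.3,0.8],0],[[-0.3,-4.3,0.8],0],[[-0.3,-4.3,0.8],0],[[-0.3,-4.3,0.8],0],[[-0.3,-4.3,0.8],0],[[0,0,0],1.0],[[0,0,0],0]]'

```text
t: 3.1
ee_pos: [457.1, 228.2, 196.7]
orientation: [-3.122, 0.251, 0.003]
ft_force: [0.3, -0.7, 0.4]
width: 87.5
```

```bash
python3 -c "
from h import *
to((456.6,213.4,110),(456.6,213.4,46))
b=get_image('top');cv2.imwrite('pics/t1.png',cv2.resize(b[140:240,100:220,::-1],None,fx=6,fy=6,interpolation=cv2.INTER_CUBIC))"
```

```text
t 3.1 pos [457.1 228.2 196.7] psi -9.2 tilt 0.55 F [ 0.3 -0.7  0.4] M [-0.05 -0.1   0.01] w 87.5 q6 0.59
to [456.6 213.4 110. ] tool cm [0.21 1.55 8.65]
to [456.6 213.4  46. ] tool cm [0.02 0.06 6.4 ]
```

View pics/t1.png

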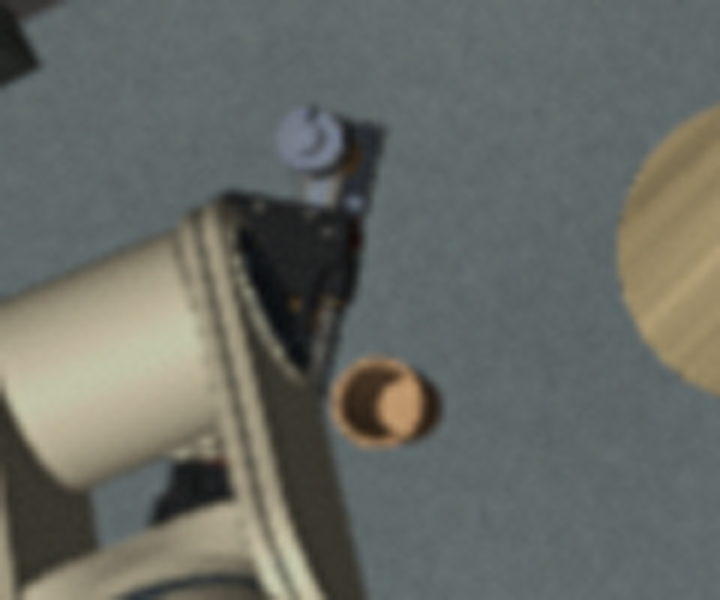

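The arm hides the outlet's middle in the top view. The beaker at crop (385,403) hasn't moved.

>>> arm_command --increments '[[[0.2,1.5,3.5],1.2],[[0,0,3.5],0],[[0,0,0],0],[[0,0,0],0]]'

```text
t: 3.55
ee_pos: [458.4, 209.4, 127.6]
orientation: [-3.117, 0.292, -0.002]
ft_force: [0.9, 0.3, -0.5]
width: 88.1
```

```bash
python3 -c "
from h import *
to((456.6,213.4,46))
b=get_image('scene');cv2.imwrite('pics/s1.png',cv2.resize(b[110:235,320:450,::-1],None,fx=5,fy=5,interpolation=cv2.INTER_CUBIC)[:600])"
```

```text
t 3.5 pos [458.4 209.4 127.6] psi -10.7 tilt 0.63 F [ 0.9  0.3 -0.5] M [-0.   -0.05  0.02] w 88.1 q6 0.58
to [456.6 213.4  46. ] tool cm [-0.25 -0.27  8.16]
```

View pics/s1.png

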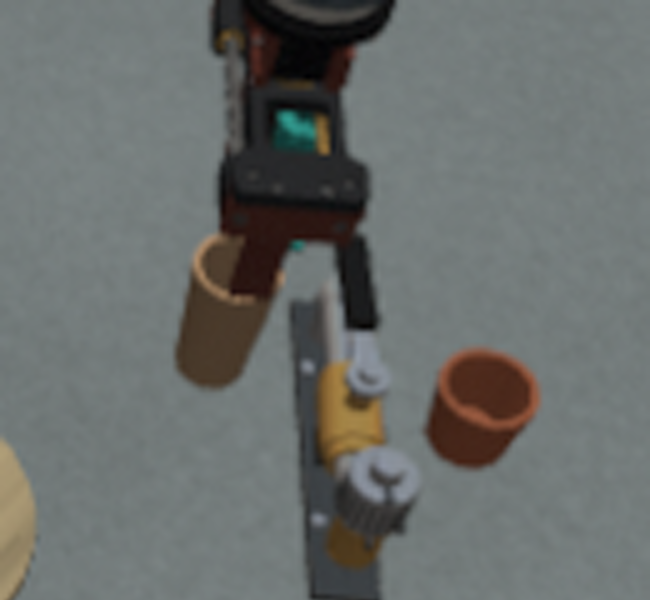

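```bash
python3 -c "
from h import *
p,R,_=st()
for nm,P in [('front tip',p+R[:,0]*48),('rim',(456.6,213.4,90)),('foot',(456.6,213.4,0))]:
  u=proj('scene',P);print(nm,(u[0]-320)*5,(u[1]-110)*5)
"
```

```text
t 3.6 pos [458.3 209.4 127.7] psi -10.7 tilt 0.64 F [-0.2  0.7  0. ] M [-0.1  -0.09 -0.02] w 87.7 q6 0.58
front tip 252.204150807473 291.47164269262885
rim 241.1919771507641 266.46319545064387
foot 210.14465282316905 363.0902422804951
```

The front fingertip at (255,293) is where I predicted it. The beaker rim at (238,267) fits too, so I'm going down.

>>> arm_command --increments '[[[-0.2,-0.3,3.5],0],[[0,0,3.0],0],[[0,0,1.5],0],[[0,0,0],0],[[0,0,0],0]]'

```text
t: 4.1
ee_pos: [464.6, 215.0, 54.7]
orientation: [-3.109, 0.294, -0.024]
ft_force: [-0.1, -0.8, 0.4]
width: 87.8
```

```bash
python3 -c "
from h import *
to((456.6,212.4,46))"
```

```text
t 4.1 pos [464.6 215.   54.7] psi -10.8 tilt 1.37 F [-0.1 -0.8  0.4] M [-0.06 -0.03  0.04] w 87.8 q6 0.58
to [456.6 212.4  46. ] tool cm [-0.74  0.42  0.86]
```

>>> arm_command --increments '[[[-0.7,0.4,0.6],0],[[0,0,0],0],[[0,0,0],0]]'

```text
t: 4.4
ee_pos: [458.5, 212.9, 51.7]
orientation: [-3.106, 0.294, -0.032]
ft_force: [-0.5, 0.8, 0.1]
width: 88.0
```

```bash
python3 -c "
from h import *
to((456.6,212.4,46))"
```

```text
t 4.4 pos [458.5 212.9  51.7] psi -10.8 tilt 1.68 F [-0.5  0.8  0.1] M [-0.1  -0.08 -0.03] w 88.0 q6 0.58
to [456.6 212.4  46. ] tool cm [-0.19  0.1   0.57]
```

>>> arm_command --increments '[[[-0.2,0.1,0.3],0],[[0,0,0],0]]'

```text
t: 4.6
ee_pos: [456.7, 212.5, 49.4]
orientation: [-3.106, 0.294, -0.034]
ft_force: [-0.2, 0.6, -0.5]
width: 88.3
```

>>> arm_command --gripper 0.4 --increments '[[[0,0,0],0],[[0,0,0],0],[[0,0,0],0],[[0,0,0],0],[[0,0,0],0],[[0,0,0],0]]'

```text
t: 5.2
ee_pos: [456.6, 212.7, 49.3]
orientation: [-3.106, 0.294, -0.033]
ft_force: [-1.0, 0.4, 1.5]
width: 51.3
```

```bash
python3 -c "
from h import *
st()"
```

```text
t 5.2 pos [456.6 212.7  49.3] psi -10.8 tilt 1.74 F [-1.   0.4  1.5] M [-0.05  0.08  0.01] w 51.3 q6 0.58
```

>>> arm_command --gripper 0.3 --increments '[[[0,0,0],0],[[0,0,0],0],[[0,0,-1.0],0],[[0,0,-2.0],0],[[0,0,-3.0],0],[[0,0,-3.0],0],[[0,0,-3.0],0],[[0,0,-2.0],0],[[0,0,0],0]]'

```text
t: 6.1
ee_pos: [451.9, 208.9, 196.2]
orientation: [-3.108, 0.294, -0.029]
ft_force: [0.7, -1.1, -2.4]
width: 51.0
```

```bash
python3 -c "
from h import *
to((595,26,180),(595,26,80))
b=get_image('scene');cv2.imwrite('pics/s2.png',cv2.resize(b[80:250,250:450,::-1],None,fx=3.5,fy=3.5,interpolation=cv2.INTER_CUBIC)[:600])
# pinch pot measure
for n,uv in (('top',(190+376/8,140+405/8)),): print(onz(n,uv,57))
"
```

```text
t 6.1 pos [451.9 208.9 196.2] psi -10.8 tilt 1.56 F [ 0.7 -1.1 -2.4] M [-0.06 -0.1  -0.02] w 51.0 q6 0.59
to [595.  26. 180.] tool cm [17.46 15.32  1.58]
to [595.  26.  80.] tool cm [-0.17  0.22 10.  ]
[519.14217283 -37.68262334  57.        ]
```

View pics/s2.png

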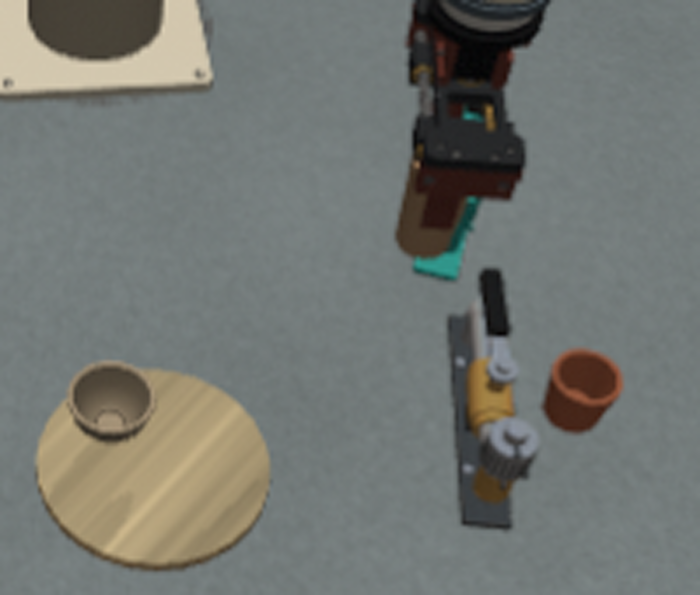

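The beaker hangs upright in the gripper, with its foot at about (427,245) in the crop. The pot at (112,400) is in place.

>>> arm_command --increments '[[[1.0,0.9,0],0],[[2.2,1.9,0],0],[[2.2,1.9,0],0],[[2.2,1.9,0],0],[[2.2,1.9,0.2],0],[[2.2,1.9,0.2],0],[[2.2,1.9,0.2],0],[[1.5,1.3,0],0],[[0.8,0.7,0],0],[[0,0,0],0],[[0,0,0],0]]'

```text
t: 7.25
ee_pos: [585.4, 22.3, 170.2]
orientation: [-3.116, 0.293, 0.013]
ft_force: [-0.0, 0.3, -0.9]
width: 51.4
```

```bash
python3 -c "
from h import *
to((595.5,23,62))"
```

```text
t 7.2 pos [585.4  22.3 170.2] psi -10.8 tilt 0.84 F [-0.   0.3 -0.9] M [-0.06 -0.06 -0.02] w 51.4 q6 0.19
to [595.5  23.   62. ] tool cm [ 1.08 -0.13 10.81]
```

>>> arm_command --increments '[[[0.4,0,2.0],0],[[0.4,0,2.5],0],[[0.2,0,2.0],0],[[0,0,1.5],0],[[0,0,0.5],0],[[0,0,0],0],[[0,0,0],0]]'

```text
t: 7.95
ee_pos: [591.9, 26.3, 82.7]
orientation: [-3.116, 0.284, 0.015]
ft_force: [-0.4, 0.2, -1.6]
width: 51.2
```

```bash
python3 -c "
from h import *
to((595.5,23,62))"
```

```text
t 8.0 pos [591.9  26.3  82.7] psi -10.4 tilt 0.91 F [-0.4  0.2 -1.6] M [-0.06 -0.07 -0.02] w 51.2 q6 0.19
to [595.5  23.   62. ] tool cm [0.44 0.28 2.07]
```

>>> arm_command --increments '[[[0.3,0.2,1.0],0],[[0,0,0.6],0],[[0,0,0],0],[[0,0,0],0]]'

```text
t: 8.35
ee_pos: [596.1, 23.8, 67.6]
orientation: [-3.115, 0.284, 0.008]
ft_force: [0.3, 0.5, -2.6]
width: 51.2
```

```bash
python3 -c "
from h import *
to((595.5,23,62))"
```

```text
t 8.3 pos [596.1  23.8  67.6] psi -10.4 tilt 0.82 F [ 0.3  0.5 -2.6] M [-0.09 -0.12 -0.03] w 51.2 q6 0.18
to [595.5  23.   62. ] tool cm [-0.04  0.1   0.56]
```

>>> arm_command --increments '[[[0,0,0.4],0],[[0,0,0],0],[[0,0,0.2],0],[[0,0,0],0]]'

```text
t: 8.75
ee_pos: [596.6, 23.8, 61.9]
orientation: [-3.115, 0.285, 0.006]
ft_force: [-0.1, 1.5, -2.5]
width: 51.3
```

```bash
python3 -c "
from h import *
to((595.5,23,62))"
```

```text
t 8.8 pos [596.6  23.8  61.9] psi -10.4 tilt 0.80 F [-0.1  1.5 -2.5] M [-0.05 -0.03  0.02] w 51.3 q6 0.18
to [595.5  23.   62. ] tool cm [-0.1   0.1  -0.01]
```

>>> arm_command --increments '[[[0,0,0.1],0],[[0,0,0.1],0],[[0,0,0],0]]'

```text
t: 9.05
ee_pos: [596.8, 23.9, 62.1]
orientation: [-3.115, 0.284, 0.005]
ft_force: [0.1, 0.6, -2.7]
width: 51.1
```

```bash
python3 -c "
from h import *
st()"
```

```text
t 9.1 pos [596.8  23.9  62.1] psi -10.4 tilt 0.80 F [ 0.1  0.6 -2.7] M [-0.08 -0.08 -0.  ] w 51.1 q6 0.18
```

>>> arm_command --increments '[[[0,0,0.3],0],[[0,0,0],0]]'

```text
t: 9.25
ee_pos: [597.5, 24.1, 62.2]
orientation: [-3.115, 0.284, 0.004]
ft_force: [0.2, -0.2, -2.2]
width: 51.3
```

>>> arm_command --increments '[[[0,0,0.3],0],[[0,0,0],0]]'

```text
t: 9.45
ee_pos: [598.3, 24.3, 62.0]
orientation: [-3.114, 0.284, 0.001]
ft_force: [-0.1, 0.5, -2.4]
width: 51.3
```

>>> arm_command --increments '[[[-0.2,0,0.5],0]]'

```text
t: 9.55
ee_pos: [597.9, 24.8, 59.9]
orientation: [-3.114, 0.284, -0.004]
ft_force: [-9.6, -1.2, 44.8]
width: 51.1
```

```bash
python3 -c "
from h import *
o=get_obs();print(np.round(o['qpos'],4),np.round(o['qvel'],3),np.round(o['joint_torque'],2))
st()"
```

```text
[0.014  0.6055 1.7797 0.0211 0.7527 0.1806] [ 0.008  0.021  0.043 -0.001 -0.073  0.   ] [  0.09 -31.29 -14.28   0.17  -3.28   0.13]
t 9.6 pos [597.9  24.8  59.9] psi -10.4 tilt 0.86 F [-9.6 -1.2 44.8] M [-0.    1.76  0.15] w 51.1 q6 0.18
```

>>> arm_command --increments '[[[-0.2,0,0.4],0]]'

```text
t: 9.65
ee_pos: [597.6, 25.1, 59.4]
orientation: [-3.114, 0.283, -0.009]
ft_force: [-10.9, -1.8, 43.7]
width: 51.3
```

```bash
python3 -c "
from h import *
o=get_obs();print(np.round(o['qpos'],4),np.round(o['qvel'],3),np.round(o['joint_torque'],2))
st()
b=get_image('scene');cv2.imwrite('pics/s3.png',cv2.resize(b[110:260,250:400,::-1],None,fx=4,fy=4,interpolation=cv2.INTER_CUBIC)[:600])"
```

```text
[0.0147 0.6049 1.7829 0.0209 0.7466 0.1808] [ 0.007 -0.011  0.029 -0.003 -0.054  0.002] [  0.91 -33.39 -15.16   0.45  -3.22   0.15]
t 9.7 pos [597.6  25.1  59.4] psi -10.4 tilt 0.92 F [-10.9  -1.8  43.7] M [-0.23  1.83  0.17] w 51.3 q6 0.18
```

View pics/s3.png

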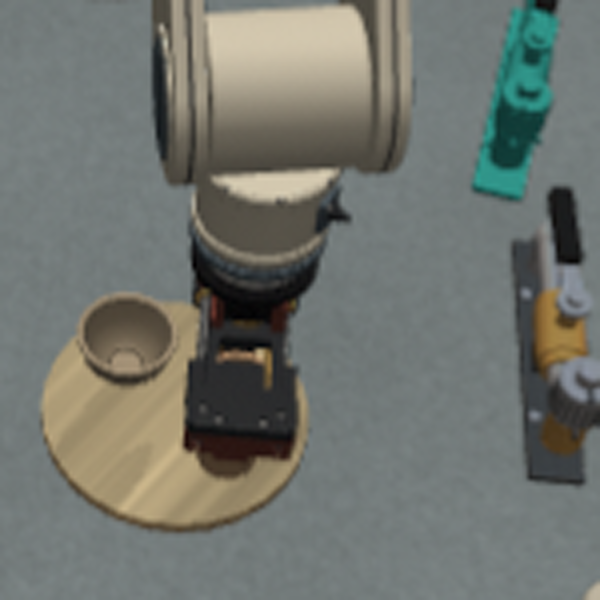

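The beaker is on the bat, with a contact force of about 44 N. I'll ease off and release.

>>> arm_command --increments '[[[0,0,-0.1],0]]'

```text
t: 9.8
ee_pos: [598.1, 25.0, 61.5]
orientation: [-3.114, 0.283, -0.013]
ft_force: [0.3, 0.5, -2.2]
width: 51.0
```

```bash
python3 -c "
from h import *
st()"
```

```text
t 9.8 pos [598.1  25.   61.5] psi -10.4 tilt 0.97 F [ 0.3  0.5 -2.2] M [-0.11 -0.07  0.01] w 51.0 q6 0.18
```

>>> arm_command --gripper 0.85 --increments '[[[0,0,0],0],[[0,0,0],0],[[0,0,0],0],[[0,0,0],0],[[0,0,0],0]]'

```text
t: 10.3
ee_pos: [597.8, 25.0, 59.5]
orientation: [-3.114, 0.283, -0.011]
ft_force: [0.0, -0.8, 0.1]
width: 74.7
```

>>> arm_command --increments '[[[0,0,-2],0],[[0,0,-3],0],[[0,0,-4],0],[[0,0,-4],0],[[0,0,-2],0],[[0,0,0],0]]'

```text
t: 10.9
ee_pos: [595.0, 22.9, 211.3]
orientation: [-3.115, 0.283, -0.0]
ft_force: [0.1, 0.2, -1.0]
width: 75.0
```

```bash
python3 -c "
from h import *
to((466,280,200))"
```

```text
t 10.9 pos [595.   22.9 211.3] psi -10.4 tilt 0.81 F [ 0.1  0.2 -1. ] M [-0.04 -0.05 -0.04] w 75.0 q6 0.18
to [466. 280. 200.] tool cm [-17.33 -22.94   1.47]
```

>>> arm_command --gripper 0.5 --increments '[[[0,0,0],8.5],[[0,0,0],8.5],[[0,0,0],8.5],[[0,0,0],8.5],[[0,0,0],8.5],[[0,0,0],8.5],[[0,0,0],8.5],[[0,0,0],8.5],[[0,0,0],8.5],[[0,0,0],8.5],[[0,0,0],3]]'

```text
t: 12.0
ee_pos: [586.9, 23.0, 192.4]
orientation: [2.018, -2.399, -0.037]
ft_force: [-0.3, 0.2, 0.0]
width: 43.7
```

```bash
python3 -c "
from h import *
to((459,280,150),(459,280,66))
b=get_image('scene');cv2.imwrite('pics/s4.png',cv2.resize(b[110:260,250:450,::-1],None,fx=4,fy=4,interpolation=cv2.INTER_CUBIC)[:600])"
```

```text
t 12.0 pos [586.9  23.  192.4] psi -99.9 tilt 1.41 F [-0.3  0.2  0. ] M [-0.02  0.03 -0.01] w 43.7 q6 1.75
to [459. 280. 150.] tool cm [-23.08  16.91   4.86]
to [459. 280.  66.] tool cm [ 0.09 -0.19  8.4 ]
```

View pics/s4.png

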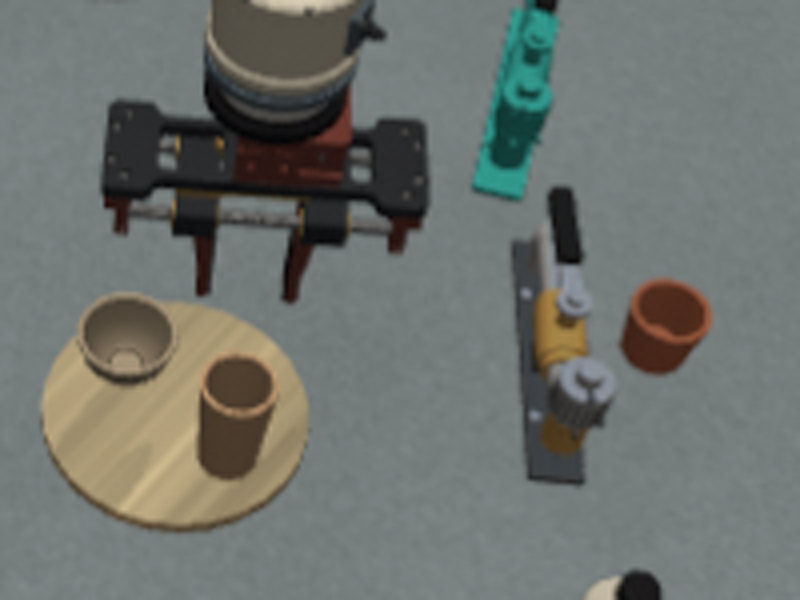

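The beaker stands upright and well inside the bat: foot at (230,460), bat edge at (305,420). The pinch pot hasn't moved. Next is the lever.

>>> arm_command --increments '[[[-3.3,2.4,0],0],[[-3.3,2.4,0],0],[[-3.3,2.4,0],0],[[-3.3,2.4,0],0],[[-3.3,2.4,0.3],0],[[-3.3,2.4,0.3],0],[[-2.0,1.5,0.3],0],[[-0.8,0.7,0],0],[[0,0,0],0],[[0,0,0],0]]'

```text
t: 13.05
ee_pos: [452.6, 279.3, 177.0]
orientation: [2.019, -2.379, -0.044]
ft_force: [-0.7, -0.5, -0.4]
width: 44.1
```

```bash
python3 -c "
from h import *
to((459,280,130),(459,280,66))"
```

```text
t 13.1 pos [452.6 279.3 177. ] psi -99.4 tilt 2.01 F [-0.7 -0.5 -0.4] M [ 0.09 -0.04 -0.02] w 44.1 q6 2.23
to [459. 280. 130.] tool cm [-0.16 -0.79  4.67]
to [459. 280.  66.] tool cm [ 0.02 -0.22  6.4 ]
```

>>> arm_command --increments '[[[-0.2,-0.8,2],-1],[[0,0,2],0],[[0,0,0],0],[[0,0,0],0]]'

```text
t: 13.45
ee_pos: [463.0, 276.3, 136.3]
orientation: [2.037, -2.366, -0.043]
ft_force: [0.6, -0.5, -1.0]
width: 43.7
```

```bash
python3 -c "
from h import *
to((459,280,66))
b=get_image('scene');cv2.imwrite('pics/s5.png',cv2.resize(b[100:220,330:450,::-1],None,fx=5,fy=5,interpolation=cv2.INTER_CUBIC)[:600])"
```

```text
t 13.4 pos [463.  276.3 136.3] psi -98.6 tilt 1.90 F [ 0.6 -0.5 -1. ] M [0.02 0.03 0.02] w 43.7 q6 2.20
to [459. 280.  66.] tool cm [-0.28  0.22  7.04]
```

View pics/s5.png

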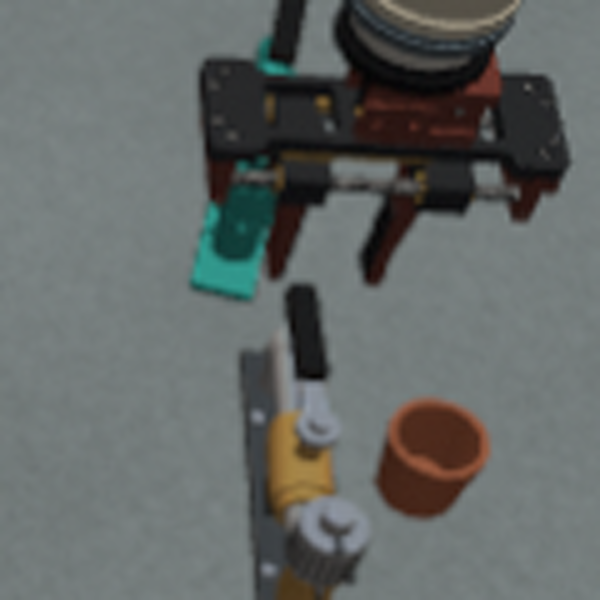

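The fingertips at (275,278) and (375,283) straddle the black grip at (307,335).

>>> arm_command --increments '[[[-0.3,0.1,2.5],0],[[0,-0.2,2.2],0],[[0,-0.1,1.0],0],[[0,0,0],0],[[0,0,0],0]]'

```text
t: 14.0
ee_pos: [467.9, 279.5, 83.0]
orientation: [2.04, -2.375, -0.04]
ft_force: [-0.9, -0.4, -0.1]
width: 43.6
```

```bash
python3 -c "
from h import *
to((459,280,66))"
```

```text
t 14.0 pos [467.9 279.5  83. ] psi -98.7 tilt 1.58 F [-0.9 -0.4 -0.1] M [ 0.06 -0.01  0.04] w 43.6 q6 2.20
to [459. 280.  66.] tool cm [0.1  0.84 1.72]
```

>>> arm_command --increments '[[[0.1,0.9,1.5],0],[[0,0,0.3],0],[[0,0,0],0]]'

```text
t: 14.3
ee_pos: [460.7, 281.2, 68.3]
orientation: [2.043, -2.379, -0.038]
ft_force: [-0.8, 1.3, -0.7]
width: 44.1
```

```bash
python3 -c "
from h import *
to((459,280,66))"
```

```text
t 14.3 pos [460.7 281.2  68.3] psi -98.7 tilt 1.43 F [-0.8  1.3 -0.7] M [0.01 0.01 0.01] w 44.1 q6 2.21
to [459. 280.  66.] tool cm [0.15 0.15 0.23]
```

>>> arm_command --gripper 0.28 --increments '[[[0,0.1,0.2],0],[[0,0,0],0],[[0,0,0],0]]'

```text
t: 14.6
ee_pos: [461.4, 282.1, 68.2]
orientation: [2.045, -2.382, -0.037]
ft_force: [-0.6, -0.5, -0.1]
width: 25.5
```

>>> arm_command --increments '[[[1.0,-0.1,0],-8],[[1.0,-0.1,0],-8],[[1.0,-0.1,0],-8]]'

```text
t: 14.9
ee_pos: [464.2, 253.9, 68.5]
orientation: [-2.506, 1.885, 0.039]
ft_force: [-1.8, 3.1, 0.6]
width: 24.4
```

```bash
cat >> h.py <<'E'
def lev(c=(533,269.4)):
    p,R,psi=st();d=p[:2]-c;print("r %.1f ang(outlet q) %.1f  jaw q %.1f"%(np.hypot(*d),np.degrees(np.arctan2(d[1],d[0]))%360-169.4,(psi%360)-259.4))
E
python3 -c "
from h import *
lev()"
```

```text
t 14.9 pos [464.2 253.9  68.5] psi -73.9 tilt 1.45 F [-1.8  3.1  0.6] M [ 0.47  0.31 -0.05] w 24.4 q6 1.72
r 70.5 ang(outlet q) 23.3  jaw q 26.7
```

>>> arm_command --increments '[[[1.0,0,0],-7.5],[[1.0,0,0],-8],[[1.0,-0.1,0],-8]]'

```text
t: 15.2
ee_pos: [477.5, 227.7, 68.6]
orientation: [-2.842, 1.308, 0.037]
ft_force: [-2.5, 1.5, 0.7]
width: 24.7
```

```bash
python3 -c "
from h import *
lev()"
```

```text
t 15.2 pos [477.5 227.7  68.6] psi -49.4 tilt 1.54 F [-2.5  1.5  0.7] M [0.33 0.4  0.  ] w 24.7 q6 1.24
r 69.4 ang(outlet q) 47.5  jaw q 51.2
```

>>> arm_command --increments '[[[1.0,0,0],-7.5],[[1.0,0,0],-7.5],[[1.0,0,0],-8]]'

```text
t: 15.5
ee_pos: [500.6, 208.4, 68.8]
orientation: [-3.044, 0.69, 0.032]
ft_force: [-0.5, 3.4, -0.1]
width: 24.6
```

```bash
python3 -c "
from h import *
lev()"
```

```text
t 15.5 pos [500.6 208.4  68.8] psi -25.5 tilt 1.65 F [-0.5  3.4 -0.1] M [ 0.49  0.26 -0.06] w 24.6 q6 0.77
r 69.1 ang(outlet q) 72.6  jaw q 75.1
```

>>> arm_command --increments '[[[1.0,0,0],-7],[[0.8,0,0],-6],[[0.5,0,0],-2]]'

```text
t: 15.8
ee_pos: [521.7, 200.7, 68.7]
orientation: [-3.106, 0.267, 0.033]
ft_force: [-16.6, 11.8, 4.4]
width: 24.6
```

```bash
python3 -c "
from h import *
lev()"
```

```text
t 15.8 pos [521.7 200.7  68.7] psi -9.8 tilt 1.84 F [-16.6  11.8   4.4] M [ 1.77  2.82 -0.15] w 24.6 q6 0.47
r 69.6 ang(outlet q) 91.2  jaw q 90.8
```

>>> arm_command --increments '[[[0.3,0,0],0],[[0.3,0,0],0]]'

```text
t: 16.0
ee_pos: [521.3, 200.7, 68.3]
orientation: [-3.106, 0.269, 0.055]
ft_force: [-11.4, 6.0, 9.6]
width: 24.9
```

```bash
python3 -c "
from h import *
lev()"
```

```text
t 16.0 pos [521.3 200.7  68.3] psi -9.9 tilt 2.44 F [-11.4   6.    9.6] M [ 0.99  1.92 -0.11] w 24.9 q6 0.46
r 69.7 ang(outlet q) 90.9  jaw q 90.7
```

The lever is against its stop: it takes 13–20 N and doesn't move. I'm opening and lifting off.

>>> arm_command --gripper 0.5 --increments '[[[-0.1,0,0],0],[[0,0,0],0],[[0,0,0],0]]'

```text
t: 16.3
ee_pos: [520.3, 201.2, 68.9]
orientation: [-3.106, 0.269, 0.055]
ft_force: [-0.0, -0.5, -0.2]
width: 42.6
```

>>> arm_command --increments '[[[0,0,-2],0],[[0,0,-4],0],[[0,0,-4],0],[[0,0,-3],0],[[0,0,0],0]]'

```text
t: 16.8
ee_pos: [525.8, 196.8, 202.6]
orientation: [-3.107, 0.27, 0.055]
ft_force: [0.6, 0.8, 0.3]
width: 43.9
```

```bash
python3 -c "
from h import *
lev()
to((606.6,255.7,190))
b=get_image('scene');cv2.imwrite('pics/s6.png',cv2.resize(b[100:250,320:450,::-1],None,fx=4,fy=4,interpolation=cv2.INTER_CUBIC)[:600])"
```

```text
t 16.8 pos [525.8 196.8 202.6] psi -9.9 tilt 2.40 F [0.6 0.8 0.3] M [-0.04 -0.13 -0.02] w 43.9 q6 0.47
r 73.0 ang(outlet q) 94.9  jaw q 90.7
t 16.8 pos [525.8 196.8 202.6] psi -9.9 tilt 2.40 F [0.6 0.8 0.3] M [-0.04 -0.13 -0.02] w 43.9 q6 0.47
to [606.6 255.7 190. ] tool cm [ 6.99 -7.18  1.14]
```

View pics/s6.png

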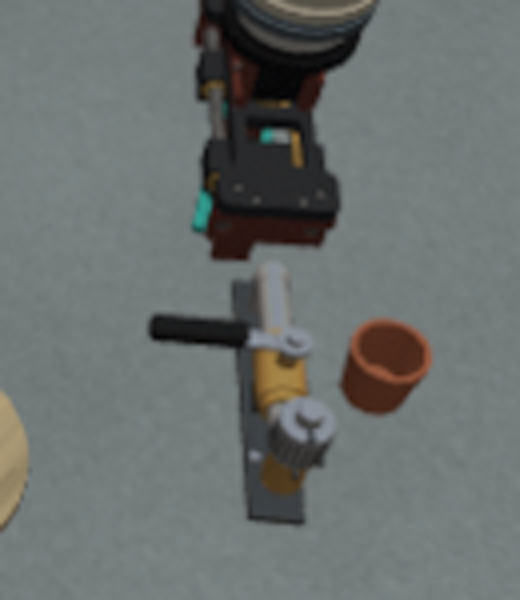

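The lever at crop (152–290, 328–345) is now square to the pipe, pointing to the outlet's -y. Now the collar.

>>> arm_command --gripper 0.75 --increments '[[[0,0,0],-8],[[0,0,0],-8],[[0,0,0],-8],[[0,0,0],-8],[[0,0,0],-8],[[0,0,0],-8],[[0,0,0],-7],[[0,0,0],0]]'

```text
t: 17.65
ee_pos: [518.7, 193.5, 188.0]
orientation: [-2.844, -1.243, 0.061]
ft_force: [-0.4, 0.2, -0.1]
width: 66.0
```

```bash
python3 -c "
from h import *
print(onz('scene',(320+152/4,100+328/4),83))
to((606.6,255.7,150))"
```

```text
[515.74356486 172.75947931  83.        ]
t 17.6 pos [518.7 193.5 188. ] psi 47.2 tilt 3.12 F [-0.4  0.2 -0.1] M [-0.06 -0.15  0.05] w 66.0 q6 -0.53
to [606.6 255.7 150. ] tool cm [10.61  2.4   3.46]
```

>>> arm_command --increments '[[[2.0,0.5,0],0],[[2.5,0.6,0],0],[[2.5,0.6,0.2],0],[[2.0,0.5,0.3],0],[[1.0,0.2,0],0],[[0,0,0],0],[[0,0,0],0]]'

```text
t: 18.35
ee_pos: [602.0, 249.5, 169.9]
orientation: [-2.857, -1.211, 0.083]
ft_force: [-0.3, -0.6, -0.8]
width: 65.8
```

```bash
python3 -c "
from h import *
p,R,_=st();print(R[:,2])
to((606.6,255.7,130),(606.6,255.7,66))"
```

```text
t 18.4 pos [602.  249.5 169.9] psi 46.0 tilt 3.73 F [-0.3 -0.6 -0.8] M [-0.05 -0.11  0.  ] w 65.8 q6 -0.46
[-0.06362728  0.01347818 -0.99788271]
t 18.4 pos [602.  249.5 169.9] psi 46.0 tilt 3.73 F [-0.3 -0.6 -0.8] M [-0.05 -0.11  0.  ] w 65.8 q6 -0.46
to [606.6 255.7 130. ] tool cm [0.9  0.12 3.97]
to [606.6 255.7  66. ] tool cm [0.22 0.35 6.39]
```

>>> arm_command --increments '[[[0.9,0.1,2.0],0],[[0,0,2.5],0],[[0,0,0],0]]'

```text
t: 18.65
ee_pos: [604.3, 254.5, 124.5]
orientation: [-2.859, -1.206, 0.083]
ft_force: [0.9, -0.1, 0.4]
width: 65.6
```

```bash
python3 -c "
from h import *
to((606.6,255.7,66))
b=get_image('scene');cv2.imwrite('pics/s7.png',cv2.resize(b[100:250,320:450,::-1],None,fx=4,fy=4,interpolation=cv2.INTER_CUBIC)[:600])"
```

```text
t 18.6 pos [604.3 254.5 124.5] psi 45.8 tilt 3.74 F [ 0.9 -0.1  0.4] M [-0.04 -0.14  0.03] w 65.6 q6 -0.46
to [606.6 255.7  66. ] tool cm [0.45 0.4  5.83]
```

View pics/s7.png

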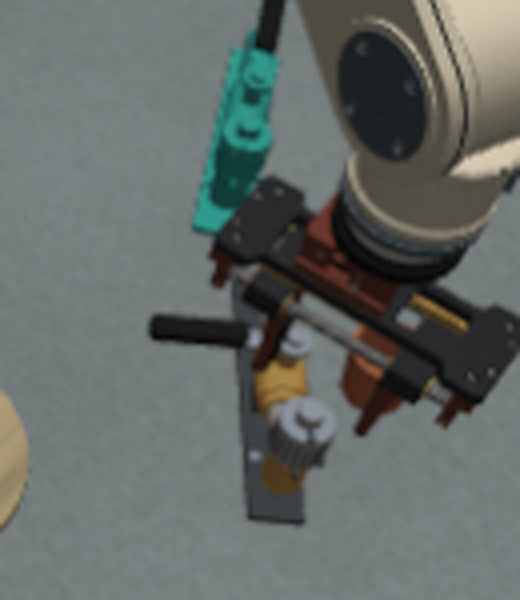

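The jaws straddle the collar: left fingertip at (262,362), right at (365,430), collar at (305,420). I'll continue down.

>>> arm_command --increments '[[[0.3,0.3,2.5],0],[[0.1,0.1,2.0],0],[[0,0,0.5],0],[[0,0,0],0]]'

```text
t: 19.1
ee_pos: [610.4, 255.8, 81.6]
orientation: [-2.861, -1.204, 0.068]
ft_force: [-0.4, -0.5, 0.5]
width: 66.2
```

```bash
python3 -c "
from h import *
to((606,255.7,66))"
```

```text
t 19.1 pos [610.4 255.8  81.6] psi 45.7 tilt 3.27 F [-0.4 -0.5  0.5] M [-0.05 -0.18  0.  ] w 66.2 q6 -0.46
to [606.  255.7  66. ] tool cm [-0.27 -0.23  1.58]
```

>>> arm_command --increments '[[[-0.3,-0.3,1.4],0],[[0,0,0.3],0],[[0,0,0],0]]'

```text
t: 19.4
ee_pos: [606.3, 256.4, 67.0]
orientation: [-2.862, -1.203, 0.061]
ft_force: [-1.1, 0.8, 0.6]
width: 66.1
```

```bash
python3 -c "
from h import *
to((606,255.7,66))"
```

```text
t 19.4 pos [606.3 256.4  67. ] psi 45.6 tilt 3.08 F [-1.1  0.8  0.6] M [-0.03 -0.15  0.01] w 66.1 q6 -0.46
to [606.  255.7  66. ] tool cm [-0.07  0.04  0.1 ]
```

>>> arm_command --gripper 0.3 --increments '[[[0,0,0],0],[[0,0,0],0],[[0,0,0],0],[[0,0,0],0],[[0,0,0],0]]'

```text
t: 19.9
ee_pos: [606.6, 256.5, 68.3]
orientation: [-2.862, -1.204, 0.06]
ft_force: [-1.5, 0.7, -1.5]
width: 37.8
```

```bash
python3 -c "
from h import *
st()"
```

```text
t 19.9 pos [606.6 256.5  68.3] psi 45.7 tilt 3.04 F [-1.5  0.7 -1.5] M [ 0.1  -0.11 -0.03] w 37.8 q6 -0.46
```

The grip is at 37.8 mm, which matches the 38 mm collar, and side forces are low. Lifting.

>>> arm_command --increments '[[[0,0,-0.5],0],[[0,0,-0.4],0],[[0,0,0],0]]'

```text
t: 20.2
ee_pos: [606.6, 256.5, 76.1]
orientation: [-2.861, -1.203, 0.061]
ft_force: [2.0, 0.5, -8.5]
width: 37.5
```

```bash
python3 -c "
from h import *
st()"
```

```text
t 20.2 pos [606.6 256.5  76.1] psi 45.6 tilt 3.10 F [ 2.   0.5 -8.5] M [ 0.19 -0.72 -0.01] w 37.5 q6 -0.46
```

>>> arm_command --increments '[[[0,0,-0.2],-5],[[0,0,-0.1],-8]]'

```text
t: 20.4
ee_pos: [606.8, 256.8, 78.2]
orientation: [-2.699, -1.524, 0.053]
ft_force: [2.3, 3.5, -7.9]
width: 37.6
```

```bash
python3 -c "
from h import *
st()"
```

```text
t 20.4 pos [606.8 256.8  78.2] psi 58.9 tilt 3.09 F [ 2.3  3.5 -7.9] M [ 0.41 -0.74 -0.07] w 37.6 q6 -0.69
```

>>> arm_command --increments '[[[0,0,0],-8],[[0,0,0],-8],[[0,0,0],-8]]'

```text
t: 20.7
ee_pos: [607.2, 257.5, 76.9]
orientation: [-2.3, -2.068, 0.037]
ft_force: [1.9, 2.8, -10.1]
width: 37.3
```

```bash
python3 -c "
from h import *
to((606.6,256.3,77))"
```

```text
t 20.7 pos [607.2 257.5  76.9] psi 83.9 tilt 3.05 F [  1.9   2.8 -10.1] M [ 0.11 -0.67 -0.09] w 37.3 q6 -1.13
to [606.6 256.3  77. ] tool cm [-0.13 -0.04 -0.01]
```

>>> arm_command --increments '[[[-0.1,0,-0.1],-8],[[0,0,0],-8],[[0,0,-0.1],-8]]'

```text
t: 21.0
ee_pos: [607.2, 258.5, 77.4]
orientation: [-1.794, -2.515, 0.017]
ft_force: [2.2, 3.3, -8.4]
width: 37.9
```

```bash
python3 -c "
from h import *
to((606.6,256.3,77))"
```

```text
t 21.0 pos [607.2 258.5  77.4] psi 108.9 tilt 3.06 F [ 2.2  3.3 -8.4] M [-0.19 -0.75 -0.04] w 37.9 q6 -1.56
to [606.6 256.3  77. ] tool cm [-0.19 -0.13  0.04]
```

>>> arm_command --increments '[[[-0.1,0,0],-5]]'

```text
t: 21.1
ee_pos: [607.2, 258.6, 77.0]
orientation: [-1.676, -2.594, 0.012]
ft_force: [0.5, 9.1, -8.4]
width: 37.6
```

>>> arm_command --increments '[[[0,0,0],-5]]'

```text
t: 21.2
ee_pos: [605.8, 258.6, 76.1]
orientation: [-1.556, -2.664, 0.012]
ft_force: [-1.5, -0.6, -8.6]
width: 37.7
```

```bash
python3 -c "
from h import *
to((606.6,256.3,77))"
```

```text
t 21.2 pos [605.8 258.6  76.1] psi 119.4 tilt 3.25 F [-1.5 -0.6 -8.6] M [-0.78  0.13 -0.75] w 37.7 q6 -1.75
to [606.6 256.3  77. ] tool cm [-0.23 -0.05 -0.1 ]
```

The moment about the axis has jumped to 0.75 N m, so the collar is at its stop after about 70°. I'll ease the twist and lower it home.

>>> arm_command --increments '[[[0,0,0.2],2],[[0,0,0.3],0],[[0,0,0.3],0]]'

```text
t: 21.5
ee_pos: [605.9, 258.6, 68.6]
orientation: [-1.6, -2.639, 0.013]
ft_force: [-6.2, -4.3, 26.5]
width: 37.5
```

```bash
python3 -c "
from h import *
to((606.6,256.3,68))"
```

```text
t 21.5 pos [605.9 258.6  68.6] psi 117.5 tilt 3.20 F [-6.2 -4.3 26.5] M [-0.9   1.3  -0.14] w 37.5 q6 -1.72
to [606.6 256.3  68. ] tool cm [-0.24 -0.04  0.05]
```

The force reverses to +26 N at z 68.6, which is the starting height, so the collar is seated. Releasing.

>>> arm_command --gripper 0.75 --increments '[[[0,0,0],0],[[0,0,0],0],[[0,0,0],0],[[0,0,0],0],[[0,0,0],0]]'

```text
t: 22.0
ee_pos: [606.8, 259.1, 71.0]
orientation: [-1.598, -2.642, 0.01]
ft_force: [0.0, -0.7, 0.0]
width: 65.8
```

>>> arm_command --increments '[[[0,0,-2],0],[[0,0,-3],0],[[0,0,-4],0],[[0,0,-4],0],[[0,0,-3],0],[[0,0,0],0]]'

```text
t: 22.6
ee_pos: [613.8, 254.8, 234.3]
orientation: [-1.596, -2.639, 0.017]
ft_force: [0.3, 0.2, 0.4]
width: 65.9
```

```bash
python3 -c "
from h import *
to((500,-250,230))"
```

```text
t 22.6 pos [613.8 254.8 234.3] psi 117.6 tilt 3.36 F [0.3 0.2 0.4] M [ 0.05 -0.15  0.01] w 65.9 q6 -1.71
to [ 500. -250.  230.] tool cm [-3.943e+01 -3.350e+01  3.000e-02]
```

Moving clear to inspect, staying high over everything below.

>>> arm_command --increments '[[[-3,-2.6,0],0],[[-3,-2.6,0],0],[[-3,-2.6,0],0],[[-3,-2.6,0],0],[[-3,-2.6,0],0],[[-3,-2.6,0],0],[[-3,-2.6,0],0],[[0,0,0],0]]'

```text
t: 23.4
ee_pos: [544.5, -23.5, 226.0]
orientation: [-1.587, -2.638, 0.021]
ft_force: [-0.2, 0.4, -0.5]
width: 65.7
```

```bash
python3 - <<'E'
from h import *
st()
S=get_image('scene');T=get_image('top');np.save('pics/S9.npy',S)
cv2.imwrite('pics/s9.png',cv2.resize(S[:,:,::-1],(800,600),interpolation=cv2.INTER_CUBIC))
c=cv2.resize(S[150:235,345:445,::-1],None,fx=6,fy=6,interpolation=cv2.INTER_CUBIC)
d=cv2.resize(T[150:225,110:160,::-1],None,fx=5,fy=6.8,interpolation=cv2.INTER_CUBIC)
cv2.imwrite('pics/c9.png',c)
cv2.imwrite('pics/t9.png',cv2.resize(T[140:225,105:205,::-1],None,fx=7,fy=7,interpolation=cv2.INTER_CUBIC))
E
```

```text
t 23.4 pos [544.5 -23.5 226. ] psi 117.9 tilt 3.68 F [-0.2  0.4 -0.5] M [ 0.02 -0.12  0.06] w 65.7 q6 -2.14
```

View pics/s9.png

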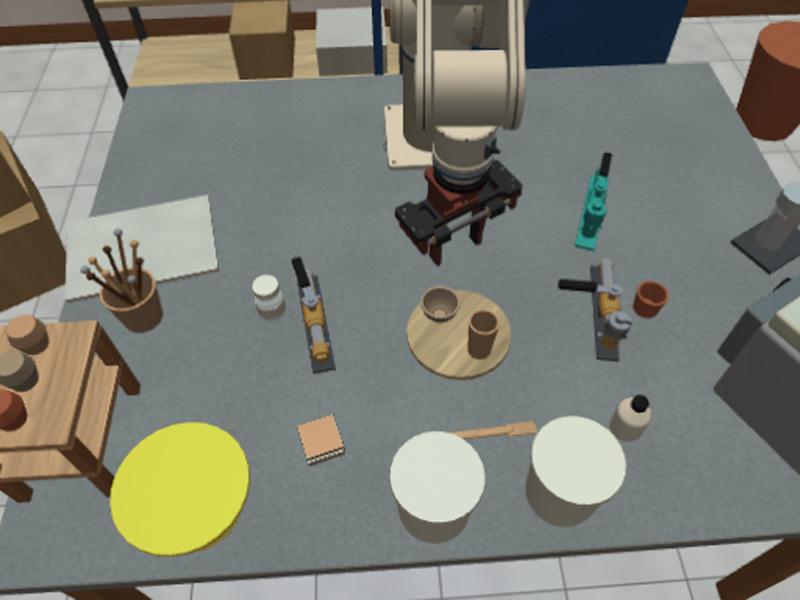

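View pics/c9.png

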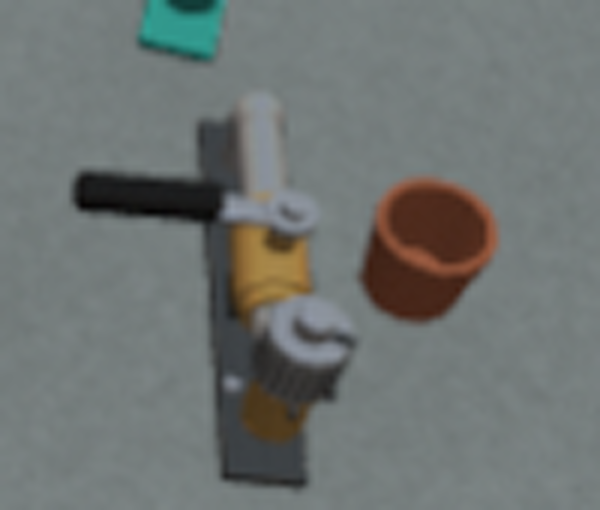

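View pics/t9.png

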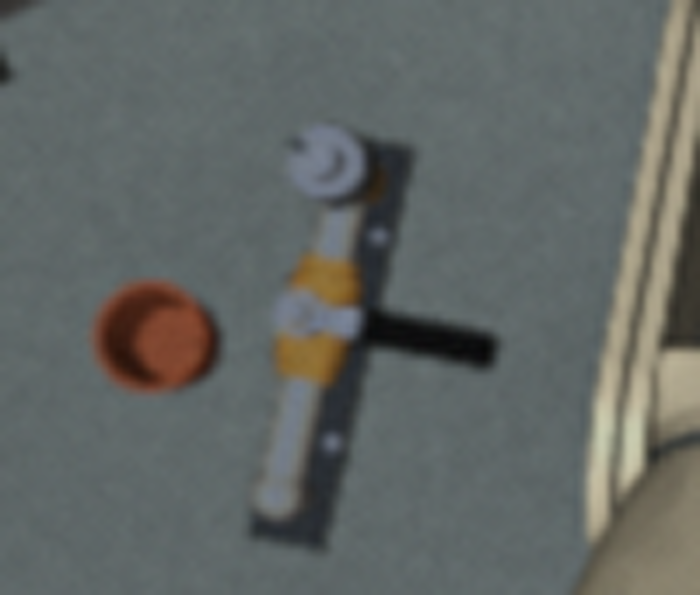

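The final views show:
- **Collar:** the rib has turned to about 63° in the world frame (58° expected), and the collar top sits where it did before.
- **Lever:** it is square to the pipe.
- **Beaker:** it stands upright inside the bat, at scene (482,335).
- **The rest:** the cup, spare lever and other things look unmoved.

Handing in.

```bash
python3 -c "
from h import *
a=np.load('pics/scene0.npy').astype(int);b=np.load('pics/S9.npy').astype(int)
for n,(x,y) in dict(spare=(201,200),jar=(171,187),pot=(281,195),cup=(416,191),bottle=(404,267),tiles=(205,280)).items():
  print(n,np.abs(a-b)[y-14:y+14,x-12:x+12].mean().round(1))
print(close_job())"
```

```text
spare 4.5
jar 5.5
pot 4.4
cup 3.6
bottle 4.6
tiles 5.9
the job is handed in; nothing more can be done
None
```

The outlet is out of use and the job is handed in at about 23.5 s of the 72 s allowed. It was done in the order asked:

- **Beaker:** I lifted it clear of the lever and stood it upright on the free side of the bat. In the last pictures it stands wholly on the bat, with the pinch pot where it was.
- **Lever:** I turned it against its stop, where it took 13–20 N without moving. Seen from the camera, its end was within about 2 mm of the fully shut position.
- **Collar:** I lifted it about 8–10 mm and turned it anticlockwise until the moment jumped to 0.75 N m at its stop. Lowered, it met resistance at the height where I had gripped it. The rib then pointed to about 63° in the world frame (58° expected, with about 6° of play), and the collar top was back at its first position in the picture.

A before-and-after comparison of the scene pictures showed only small differences for the spare outlet, jar, pinch pot, cup, bottle and tiles. I checked the wood knife and tool pot only by eye.

**Discrepancies:**
- The two cameras disagreed by about 2–6 mm in y, so I used averages.
- The tool drifted up to about 3.7° off vertical, without visible effect.
- Setting the beaker down pressed on the bat with about 44 N at the wrist, through the held beaker. I eased off before releasing. That is above the 40 N limit for the arm or gripper body, but I don't think it counts, since neither was touching anything.

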